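Vent a vacuum lifter at its lock-nut valve

TASK

Let the air back into the blue vacuum lifter that is sucked onto the white sign face: unscrew the small knurled brass lock nut on its valve (counter-clockwise seen from above) until it comes to the stop at the top of its thread, then gently press the freed steel valve pin right down with the shut fingertips, hold it down for about two seconds and let it spring back up. Push on the pin by feel (never with more than 15 N), pinch the nut gently (under 30 N), and leave the other things on the table where they are.

Things in the scene. Friction and masses are not known exactly. Their poses are not given: they have to be found in the camera images.
- vacuum_lifter: Blue vacuum lifter, fixed on a white sign face 220 x 180 x 4 mm (long side along x) lying on the table. Origin on the valve axis at the table top, z up. Black rubber cup with tabs (radius 58, to z = 14 mm; tabs to 77), dome (radius 47, to z = 32), dark hub (radius 13, to z = 40), gauge (radius 17, to z = 27) 76 mm out along +y. The valve stands upright on the hub.
- valve_seat (a point): Fixed point of the lifter on the valve axis, 68 mm above the table: nominal top of the steel stem (11 mm in diameter) and underside of the nut. The real stem, nut and pin stand together up to 6 mm higher or lower, differently each time, and no reading shows it: feel for the pin's top.
- lock_nut (a joint): Turn (rad) of the knurled brass nut, 14 mm in diameter, 11 mm high: 0 = down on the stem, growing counter-clockwise from above to a hard stop at 4.0. Starts at 0 to 0.5, stays where left; friction 0.04 N m, a grip of 10 to 15 N turns it. It runs on the pin's thread and rises 1 mm per rad; held without rising, it draws the pin down instead.
- valve_pin (a joint): How far (m) the steel pin (round head 7 mm across, top nominally 23 mm above valve_seat) is pressed: 0 = up, 0.0032 = bottom stop. A spring pushes up with 2 N at the top, 5 N at the bottom. Screwed down, the nut blocks it; each rad of unscrewing frees 1 mm. The nut moves with the pin; 8 mm of pin stay above a fully unscrewed nut.
- solder_spool: Bystander, green spool of solder wire, 62 mm across, 46 mm high, origin at the centre of its underside.
- mug: Bystander, yellow and dark blue mug, 92 mm high, origin at the centre of its underside.
- spacer: Bystander, plain aluminium block 50 x 30 x 30 mm, origin at the centre of its underside.
- carton: Bystander, small brown carton 60 x 90 x 42 mm, origin at the centre of its underside.
- nut_driver: Bystander, nut driver with a yellow handle, 31 x 171 x 30 mm, lying, origin at the centre of its underside.

How it is judged:
By the outcome, as a careful person would: the job done as asked, in the order asked, and still so for the second after the job is handed in, with the robot touching nothing.
It also fails if it takes over 69 s, if anything falls off the work surface, if the arm or the gripper's body presses on something with over 40 N, if the wrist force passes 120 N, or if a joint passes its speed limit or range.

ROBOT

A 6-joint arm with a two-finger parallel gripper is mounted at the origin on the work surface; the furniture and walls round the work are solid. World frame = base frame: x ahead of the robot, y to its left, z up, the work surface at z = 0. Lengths are in m, angles in rad, forces in N, time in s.
With the tool pointing down it reaches from about 0.325 to 0.85 m from the base axis. Payload 4.4 kg.
Tool frame: the origin (TCP) lies at the very end of the fingers, on their centre line; the grasp point (between the pads) lies 19 mm behind it; z points along the fingers, y is the line along which they close (so a half turn about z gives the same grasp; the last joint's range is limited). The gripper opens to 94 mm and grips with 3 to 60 N. Pads are 16 mm wide; open, the fingers measure 119 mm over their backs; the gripper's body (75 mm by 177 mm) begins 78 mm behind the grasp point.
Start: joints at [-0.15, 0.207, 1.542, -0, 1.393, -0.15], TCP at [0.575, -0, 0.205] pointing down, gripper open.
Joint ranges: [-2.73, 2.73], [-0.86, 2.22], [0.23, 2.46], [-1.11, 4.25], [0.08, 2.63], [-2.82, 2.82]. Speed limits (rad/s): [2.79, 2.79, 3.14, 3.14, 3.14, 3.14].

INTERFACE

Orientations are given as a unit quaternion [w, x, y, z].
In Python, from bench import robot, snapshot, camera_params gives the robot as it stands.
- The arm moves only by the tool apply_moves, never from a script. Its argument "steps" is text: rows parted by semicolons, each of 4 numbers parted by spaces: the shift along the tool's x, y, z each as a share of 200 mm, from -1 to 1, then the turn about the tool's z as a share of pi/2 rad, from -1 to 1. In form: tx ty tz roll; .... A call has 1 to 5 rows; each row is the pose to reach, as a shift and turn from the pose commanded when the call began, along the tool's axes at that moment; what a row does not reach only later rows make up. A row lasts 1/10 s, in which the tool goes at most 50 mm and 8.59 degrees, less where a joint would pass 70% of its speed; a pose out of reach is approached as far as the arm can. A call with a number of a shift or a turn outside -1 to 1 is refused whole. A call with a gripper value outside its range is refused whole. "gripper" is the finger opening in mm, from 0 to 94, set as the call begins (left out, the last holds). The fingers move at their own pace and stop on an object; "squeeze" is the grip in N (left out, the last holds). Time passes only in rows, so rows that repeat a pose let the fingers close. It gives the time, the measured TCP pose, the force, the opening and the grip force at its end, in the units of the state.
- robot.observe(): the state, without advancing time (a new reading comes with each control period).
- snapshot(name): name is "scene" or "side" or "wrist"; returns (picture, depth): 480x640x3 uint8, red, green, blue; 480x640 float32, m along the optical axis (not along the pixel's ray), 0 where there is no reading.
- camera_params(name): a dict with "fx", "fy", "cx", "cy" (pixels), "rvec" (rotation vector, rad) and "tvec" (3), from world to camera coordinates, as OpenCV has them. Camera axes: x right, y down, z forward; pixel columns grow to the right and rows downward; lengths in m; the calibration is good to about 2 mm. A picture is of the moment at which its call begins: read the wrist's pose just before it. camera_params takes no time and is no camera call; for the wrist camera it gives the pose at the moment of the call.
- robot.job_done(): hands the job in; it is judged then, once.
The state is a dict: "time_s": time; "joint_pos": joint angles; "joint_velocities": joint speeds; "joint_efforts": joint torques, N m; "eef_pos": TCP position; "tcp_rot": TCP orientation; "force": force on the tool from outside, world axes, zero at the start; "wrist_torque": the same for the moment, N m; "opening": opening from 0.0 (shut) to 1.0 (fully open); "grip_force": force on a finger pad.
Only numpy, scipy, OpenCV 4.12 (cv2) and the standard library are available. Lean on these libraries where they do the work, as an engineer would, in place of code of your own. Each camera call takes 0.05 s, during which the arm holds its last target. There are 200 camera calls.

## Working session

There is one attempt and no reset: what is moved stays moved. The work goes in short steps, Python scripts to look and compute and a tool call to move; the robot and the scene stay as the last step left them, time stands still between calls to the robot, and variables do not carry over. Pictures are saved under pics/ and viewed, at most 10 in all, crops included, and the job is handed in when it is done.

Besides the shell and the picture viewer there is one more tool, called as name(argument=value, ...) on one line, values as JSON. apply_moves: Moves the arm, as the interface text tells. Its arguments: {"type":"object","properties":{"steps":{"type":"string"},"gripper":{"type":"number"},"squeeze":{"type":"number"}},"required":["steps"]}

```bash
mkdir -p pics; ls
cat > h.py <<'E'
import numpy as np, cv2
from bench import robot, snapshot, camera_params
def cam(n):
    c=camera_params(n); R=cv2.Rodrigues(np.array(c["rvec"],float))[0]; t=np.array(c["tvec"],float).ravel()
    return c,R,t
def pts(n,d):
    c,R,t=cam(n); v,u=np.mgrid[0:480,0:640]
    P=np.stack([(u-c["cx"])/c["fx"]*d,(v-c["cy"])/c["fy"]*d,d],-1)
    return (P-t)@R
def ray(n,u,v,z):
    c,R,t=cam(n); o=-R.T@t; r=R.T@np.array([(u-c["cx"])/c["fx"],(v-c["cy"])/c["fy"],1]); return o+r*(z-o[2])/r[2]
def save(n,im): cv2.imwrite(f"pics/{n}.png",im[...,::-1])
E
python3 - <<'E'
from h import *
s=robot.observe(); print(s)
ims=[]
for n in("scene","wrist"):
    im,d=snapshot(n); np.savez(n+".npz",im=im,d=d); ims.append(im)
    save(n+"1",im)
    P=pts(n,d); hsv=cv2.cvtColor(im,cv2.COLOR_RGB2HSV)
    m=(cv2.inRange(hsv,(95,120,50),(125,255,255))>0)&(d>0)&(P[...,2]>.01)
    q=P[m]; print(n,m.sum(),np.median(q,0) if m.sum() else '',)
E
```

```text
pics
{'time_s': 0.0, 'joint_pos': array([-1.50521670e-01,  2.07413943e-01,  1.54292721e+00,  1.22549049e-06,
        1.39345211e+00, -1.50493797e-01]), 'joint_velocities': array([ 4.60140416e-04, -1.10245756e-03,  1.13713010e-03,  5.32043623e-04,
       -9.80499487e-04, -7.34256695e-05]), 'joint_efforts': array([-8.39226868e-05, -3.70882022e+01, -2.81415099e+01,  6.96549774e-02,
        3.60915181e-02, -1.71865345e-04]), 'eef_pos': array([5.74217302e-01, 9.53526829e-05, 2.04306908e-01]), 'tcp_rot': array([-8.86250498e-04,  7.07116285e-01,  7.07096422e-01, -6.52091353e-04]), 'force': array([ 0.50987174, -0.39980398,  0.60435626]), 'wrist_torque': array([-0.00680833, -0.00702443, -0.01844791]), 'grip_force': 0.0, 'opening': 1.0038951702482384}
scene 647 [0.47019676 0.01066208 0.02913857]
wrist 7421 [0.48768144 0.03063792 0.02927292]
```

View pics/scene1.png

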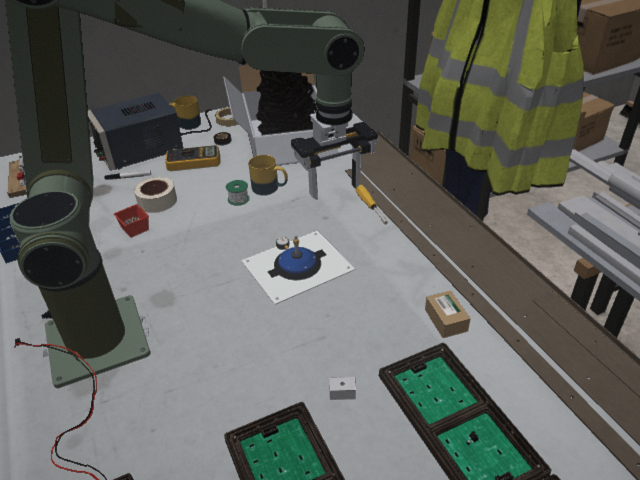

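View pics/wrist1.png

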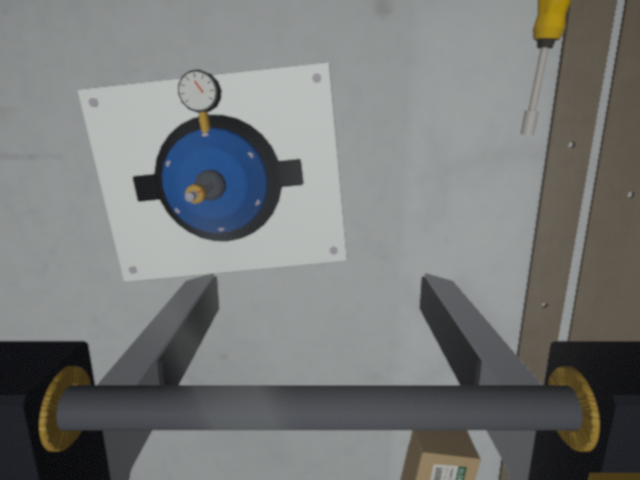

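The scene view shows the lifter at about (298,260). In the wrist view the dome is at about (214,182), with the brass nut and pin near (194,194). The gauge is on the +y side and the area around the lifter is clear.

Run:
```python
from h import *
for n in("wrist","scene"):
    z=np.load(n+".npz"); im,d=z["im"],z["d"]; P=pts(n,d)
    m=(d>0)&(abs(P[...,0]-.48)<.08)&(abs(P[...,1]-.03)<.09)&(P[...,2]>.045)&(P[...,2]<.12)
    v,u=np.nonzero(m); q=P[m]; print(n,m.sum(),u.min(),u.max(),v.min(),v.max())
    for a,b in((.045,.06),(.06,.07),(.07,.083),(.083,.1)):
        k=(q[:,2]>a)&(q[:,2]<=b)
        if k.sum(): print(a,k.sum(),q[k].min(0).round(4),q[k].max(0).round(4),np.median(q[k],0).round(4))
    hsv=cv2.cvtColor(im,cv2.COLOR_RGB2HSV)
    b=((cv2.inRange(hsv,(100,120,50),(125,255,255))>0)&(abs(P[...,0]-.48)<.08)&(abs(P[...,1]-.03)<.09)).astype(np.uint8)
    c=max(cv2.findContours(b,0,2)[0],key=cv2.contourArea); (cx,cy),r=cv2.minEnclosingCircle(c); print(cx,cy,r,ray(n,cx,cy,.016))
```

```text
wrist 425 185 212 181 203
0.045 58 [0.4791 0.0208 0.0451] [0.4863 0.0288 0.0597] [0.485  0.0267 0.0517]
0.06 15 [0.4834 0.0216 0.0603] [0.4872 0.0291 0.0669] [0.4863 0.026  0.0646]
0.07 252 [0.4752 0.0171 0.071 ] [0.489  0.0313 0.0829] [0.4846 0.0265 0.0808]
0.083 100 [0.4787 0.0211 0.0831] [0.4852 0.0276 0.0944] [0.4826 0.0248 0.0924]
213.96153259277344 179.75640869140625 54.250797271728516 [0.48068982 0.02571045 0.016     ]
scene 72 293 298 235 252
0.045 19 [0.4786 0.0167 0.0456] [0.4879 0.0256 0.0593] [0.481  0.0214 0.0515]
0.06 12 [0.4771 0.0164 0.0624] [0.4869 0.0285 0.0698] [0.4806 0.0195 0.0671]
0.07 27 [0.4752 0.0157 0.0708] [0.488  0.0301 0.0826] [0.4805 0.0207 0.0769]
0.083 14 [0.4793 0.0115 0.083 ] [0.486  0.0251 0.0961] [0.4818 0.0225 0.0872]
296.8333435058594 260.0 18.27651596069336 [0.48252907 0.02465322 0.016     ]
```

apply_moves(steps="0.06 -0.23 0 0.09; 0.12 -0.46 0 0.18; 0.12 -0.46 0 0.27; 0.12 -0.46 0 0.36; 0.12 -0.46 0 0.45", gripper=40, squeeze=12)

```text
time_s: 0.6
eef_pos: [0.4821, 0.0242, 0.205]
tcp_rot: [-0.0, 0.909, 0.416, -0.0]
force: [0.2, 0.5, 0.4]
opening: 0.612
grip_force: 0.0
```

apply_moves(steps="0 0 0 0.09; 0 0 0 0.18; 0 0 0 0.27; 0 0 0 0.36; 0 0 0 0.45")

```text
time_s: 1.1
eef_pos: [0.4825, 0.0241, 0.2049]
tcp_rot: [-0.0, 0.997, 0.076, -0.001]
force: [-0.4, 0.0, 0.6]
opening: 0.424
grip_force: 0.0
```

apply_moves(steps="0 0 0 0.09; 0 0 0 0.18; 0 0 0 0.27; 0 0 0 0.36; 0 0 0 0.45")

```text
time_s: 1.6
eef_pos: [0.4825, 0.0241, 0.2049]
tcp_rot: [0.0, 0.962, -0.274, -0.001]
force: [0.4, -0.8, -0.4]
opening: 0.426
grip_force: 0.0
```

Run:
```python
from h import *
s=robot.observe(); print(s["time_s"],s["joint_pos"].round(3),s["eef_pos"].round(4),s["force"].round(2),s["opening"])
from scipy.spatial.transform import Rotation as Ro
w=s["tcp_rot"]; R=Ro.from_quat([*w[1:],w[0]]).as_matrix(); print(R.round(3))
n="wrist"; im,d=snapshot(n); save("w2",im); P=pts(n,d)
m=(d>0)&(abs(P[...,0]-.482)<.02)&(abs(P[...,1]-.024)<.02)&(P[...,2]>.06)&(P[...,2]<.11)
v,u=np.nonzero(m); q=P[m]; print(m.sum())
for a,b in((.06,.07),(.07,.085),(.085,.11)):
    k=(q[:,2]>a)&(q[:,2]<=b)
    if k.sum(): print(a,k.sum(),q[k].min(0).round(4),q[k].max(0).round(4),np.median(q[k],0).round(4))
```

```text
1.6 [-0.13   0.01   1.76   0.     1.373  1.997] [0.4825 0.0241 0.2049] [ 0.36 -0.83 -0.38] 0.42604940923973295
[[ 0.85  -0.528 -0.001]
 [-0.528 -0.85   0.   ]
 [-0.001  0.    -1.   ]]
305
0.06 3 [0.4853 0.0201 0.0633] [0.4871 0.0227 0.0639] [0.4861 0.0214 0.0634]
0.07 223 [0.4752 0.0172 0.0702] [0.4891 0.0313 0.0849] [0.4847 0.0221 0.0808]
0.085 79 [0.479  0.0209 0.0867] [0.4856 0.0274 0.0938] [0.4827 0.024  0.0927]
```

apply_moves(steps="0 0 0.2 0; 0 0 0.4 0; 0 0 0.6 0; 0 0 0.7 0; 0 0 0.75 0")

```text
time_s: 2.15
eef_pos: [0.4804, 0.0243, 0.0526]
tcp_rot: [0.0, 0.963, -0.271, -0.003]
force: [-0.5, 0.7, -0.4]
opening: 0.425
grip_force: 0.0
```

apply_moves(steps="0 0 0 0; 0 0 0 0; 0 0 0 0; 0 0 0 0; 0 0 0 0", gripper=6, squeeze=12)

```text
time_s: 2.65
eef_pos: [0.4845, 0.0237, 0.0568]
tcp_rot: [-0.0, 0.963, -0.271, 0.002]
force: [0.9, 0.2, 1.5]
opening: 0.134
grip_force: 12.0
```

Run:
```python
from h import *
s=robot.observe(); print(s["time_s"],s["joint_pos"].round(3),s["eef_pos"].round(4),s["force"].round(2),s["wrist_torque"].round(3),s["opening"]*94,s["grip_force"])
im,d=snapshot("side"); save("s3",im)
c,R,t=cam("side"); p=R@np.array([.482,.024,.075])+t; u=int(c["fx"]*p[0]/p[2]+c["cx"]);v=int(c["fy"]*p[1]/p[2]+c["cy"]); print(u,v)
cr=im[max(0,v-60):v+60,max(0,u-80):u+80]; save("s3c",cv2.resize(cr,None,fx=5,fy=5,interpolation=cv2.INTER_CUBIC))
s=robot.observe();print(s["eef_pos"])
```

```text
2.65 [-0.13   0.198  1.893 -0.     1.047  1.991] [0.4845 0.0237 0.0568] [0.94 0.15 1.47] [-0.03  -0.045  0.045] 12.592682530102628 12.000106573104858
361 239
[0.48445556 0.02367724 0.05668083]
```

View pics/s3c.png

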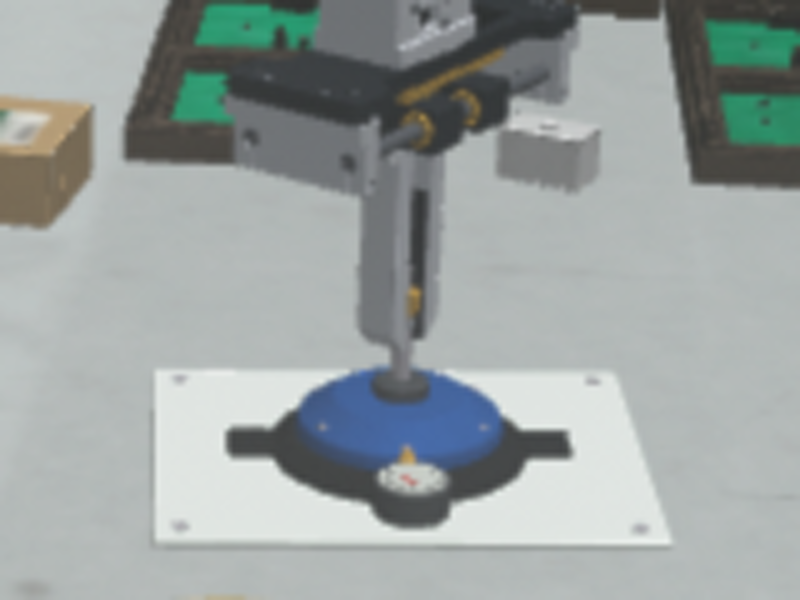

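The nut, at about (413,300) in the crop, sits between the pads and the grip reads 12 N. I'll let the arm settle before turning.

apply_moves(steps="0 0 0 0; 0 0 0 0; 0 0 0 0; 0 0 0 0; 0 0 0 0")

```text
time_s: 3.2
eef_pos: [0.4845, 0.0237, 0.0565]
tcp_rot: [-0.0, 0.962, -0.271, 0.001]
force: [1.5, -1.1, 5.2]
opening: 0.133
grip_force: 12.0
```

apply_moves(steps="0 0 0 0; 0 0 0 0; 0 0 0 0; 0 0 0 0; 0 0 0 0", gripper=22)

```text
time_s: 3.7
eef_pos: [0.4825, 0.0241, 0.0551]
tcp_rot: [0.0, 0.962, -0.271, -0.001]
force: [0.2, -0.6, 0.2]
opening: 0.233
grip_force: 0.0
```

apply_moves(steps="0 0 0 0; 0 0 0 0; 0 0 0 0")

```text
time_s: 4.0
eef_pos: [0.483, 0.024, 0.0554]
tcp_rot: [0.0, 0.962, -0.271, -0.0]
force: [-0.2, -1.0, 1.3]
opening: 0.23
grip_force: 0.0
```

apply_moves(steps="0 0 0 0; 0 0 0 0; 0 0 0 0; 0 0 0 0", gripper=6)

```text
time_s: 4.4
eef_pos: [0.4832, 0.0244, 0.0555]
tcp_rot: [-0.0, 0.962, -0.271, 0.0]
force: [0.6, 1.7, 0.5]
opening: 0.132
grip_force: 12.0
```

apply_moves(steps="0 0 -0.0007 -0.09; 0 0 -0.0014 -0.18; 0 0 -0.0021 -0.27; 0 0 -0.0028 -0.36; 0 0 -0.0035 -0.45")

```text
time_s: 4.9
eef_pos: [0.4833, 0.0252, 0.0562]
tcp_rot: [-0.001, 0.997, 0.081, 0.0]
force: [0.8, 5.2, -0.4]
opening: 0.131
grip_force: 12.0
```

Run:
```python
from h import *
s=robot.observe(); print(s["time_s"],s["joint_pos"].round(3),s["eef_pos"].round(4),s["force"].round(2),s["wrist_torque"].round(3),s["opening"]*94,s["grip_force"])
```

```text
4.9 [-0.129  0.199  1.894  0.003  1.048  1.278] [0.4833 0.0252 0.0562] [ 0.76  5.19 -0.44] [ 0.952 -0.178 -0.053] 12.33496575788264 12.00069084763527
```

The torque about z (−0.05 N m) fits the nut turning. The sideways force says the axis is about 1 mm further along +y, so I'll shift the command by that much as I turn.

apply_moves(steps="0 -0.003 -0.0007 -0.09; 0 -0.006 -0.0014 -0.18; 0 -0.006 -0.0021 -0.27; 0 -0.006 -0.0028 -0.36; 0 -0.006 -0.0035 -0.45")

```text
time_s: 5.4
eef_pos: [0.4829, 0.026, 0.0569]
tcp_rot: [-0.001, 0.907, 0.421, 0.0]
force: [0.0, 3.3, 0.0]
opening: 0.131
grip_force: 12.0
```

```bash
cat > st.py <<'E'
from h import *
from scipy.spatial.transform import Rotation as Ro
s=robot.observe(); w=s["tcp_rot"]; R=Ro.from_quat([*w[1:],w[0]]).as_matrix()
print(s["time_s"],"q6",s["joint_pos"][5].round(3),s["eef_pos"].round(4),"F",s["force"].round(2),"T",s["wrist_torque"].round(3),s["opening"]*94,s["grip_force"]);print("x",R[:,0].round(2),"y",R[:,1].round(2))
E
python3 st.py
```

```text
5.4 q6 0.574 [0.4829 0.026  0.0569] F [0.01 3.28 0.02] T [ 0.685 -0.003 -0.003] 12.286604133772508 12.000707387924194
x [0.65 0.76 0.  ] y [ 0.76 -0.65 -0.  ]
```

apply_moves(steps="0 0 -0.0007 -0.09; 0 0 -0.0014 -0.18; 0 0 -0.0021 -0.27; 0 0 -0.0028 -0.36; 0 0 -0.0035 -0.45")

```text
time_s: 5.9
eef_pos: [0.4821, 0.0263, 0.0575]
tcp_rot: [-0.001, 0.705, 0.709, 0.0]
force: [-1.1, 3.5, 1.6]
opening: 0.127
grip_force: 12.0
```

```bash
python3 st.py
```

```text
5.9 q6 -0.133 [0.4821 0.0263 0.0575] F [-1.1   3.52  1.58] T [ 0.752  0.185 -0.051] 11.95517375837891 12.00080081820488
x [-0.01  1.    0.  ] y [ 1.    0.01 -0.  ]
```

Run:
```python
from h import *
a,_=snapshot("side"); b,_=snapshot("wrist")
A=cv2.resize(a[190:280,300:420],(480,360),interpolation=cv2.INTER_CUBIC)
B=cv2.resize(b[200:440,200:440],(360,360))
save("s4",np.hstack([A,B[:, :320]]))
```

```text
(no output)
```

View pics/s4.png

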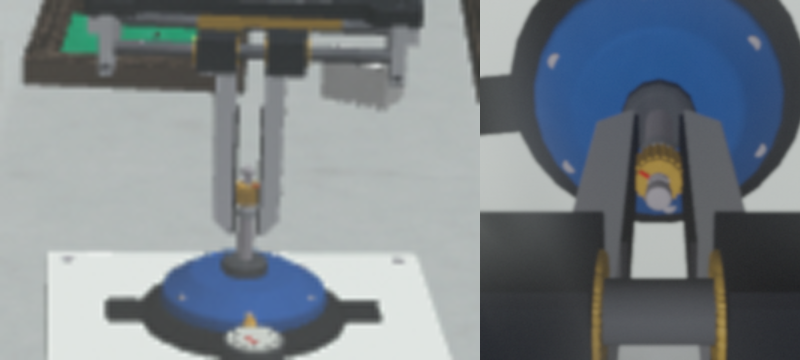

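The nut is held well inside the pads. The drift in TCP position fits an axis at (0.4821, 0.0250) with a 1.3 mm grip offset along tool x. I'll carry on and follow that.

apply_moves(steps="0.001 -0.0015 -0.0007 -0.09; 0.002 -0.003 -0.0014 -0.18; 0.003 -0.0045 -0.0021 -0.27; 0.0035 -0.006 -0.0028 -0.36; 0.0035 -0.0065 -0.0035 -0.45")

```text
time_s: 6.5
eef_pos: [0.4813, 0.026, 0.0582]
tcp_rot: [-0.0, 0.418, 0.909, -0.0]
force: [-0.8, 2.3, -0.1]
opening: 0.132
grip_force: 12.0
```

```bash
python3 st.py
```

```text
6.5 q6 -0.835 [0.4813 0.026  0.0582] F [-0.8   2.28 -0.05] T [ 0.479  0.054 -0.029] 12.421102037651195 12.000736892223358
x [-0.65  0.76  0.  ] y [ 0.76  0.65 -0.  ]
```

apply_moves(steps="0 -0.001 -0.0007 -0.09; 0 -0.002 -0.0014 -0.18; -0.001 -0.003 -0.0021 -0.27; -0.001 -0.004 -0.0028 -0.36; -0.0015 -0.0045 -0.0035 -0.45")

```text
time_s: 7.0
eef_pos: [0.4809, 0.0252, 0.0589]
tcp_rot: [-0.0, 0.077, 0.997, 0.0]
force: [-0.5, 2.5, -0.2]
opening: 0.13
grip_force: 12.0
```

```bash
python3 st.py
```

```text
7.0 q6 -1.544 [0.4809 0.0252 0.0589] F [-0.48  2.51 -0.24] T [ 0.55  -0.011 -0.033] 12.199866255978325 12.00084239244461
x [-0.99  0.15  0.  ] y [0.15 0.99 0.  ]
```

apply_moves(steps="0 -0.001 -0.0007 -0.09; 0 -0.002 -0.0014 -0.18; 0 -0.003 -0.0021 -0.27; 0 -0.004 -0.0022 -0.36")

```text
time_s: 7.4
eef_pos: [0.4815, 0.0247, 0.0594]
tcp_rot: [0.001, -0.204, 0.979, 0.0]
force: [2.1, 3.9, -1.3]
opening: 0.13
grip_force: 12.0
```

```bash
python3 st.py
```

```text
7.4 q6 -2.111 [0.4815 0.0247 0.0594] F [ 2.13  3.95 -1.28] T [ 0.837 -0.376 -0.047] 12.251165755144113 12.000724375247955
x [-0.92 -0.4  -0.  ] y [-0.4   0.92  0.  ]
```

apply_moves(steps="0 0 0 -0.07; 0 0 0 -0.14; 0 0 0 -0.21; 0 0 0 -0.28")

```text
time_s: 7.8
eef_pos: [0.481, 0.0237, 0.0593]
tcp_rot: [-0.0, -0.412, 0.911, -0.001]
force: [0.7, 0.8, -0.3]
opening: 0.133
grip_force: 12.0
```

```bash
python3 st.py
```

```text
7.8 q6 -2.55 [0.481  0.0237 0.0593] F [ 0.68  0.78 -0.28] T [ 0.177 -0.049 -0.024] 12.462242689214328 12.00077623128891
x [-0.66 -0.75  0.  ] y [-0.75  0.66 -0.  ]
```

apply_moves(steps="0 0 0 0; 0 0 0 0; 0 0 0 0", gripper=40)

```text
time_s: 8.1
eef_pos: [0.481, 0.024, 0.0594]
tcp_rot: [-0.0, -0.41, 0.912, -0.0]
force: [0.3, -0.0, 0.4]
opening: 0.35
grip_force: 0.0
```

apply_moves(steps="0 0 -0.15 0; 0 0 -0.35 0; 0 0 -0.55 0; 0 0 -0.7 0; 0 0 -0.7 0")

```text
time_s: 8.6
eef_pos: [0.4847, 0.0236, 0.2048]
tcp_rot: [0.005, -0.411, 0.912, -0.003]
force: [0.9, 0.1, -0.3]
opening: 0.424
grip_force: 0.0
```

apply_moves(steps="0 0 0 0.09; 0 0 0 0.18; 0 0 0 0.27; 0 0 0 0.36; 0 0 0 0.45", gripper=40)

```text
time_s: 9.1
eef_pos: [0.4799, 0.0242, 0.1977]
tcp_rot: [-0.001, -0.067, 0.998, 0.0]
force: [-0.4, 0.3, -0.9]
opening: 0.427
grip_force: 0.0
```

apply_moves(steps="0 0 0 0.09; 0 0 0 0.18; 0 0 0 0.27; 0 0 0 0.36; 0 0 0 0.45")

```text
time_s: 9.6
eef_pos: [0.4799, 0.0242, 0.1977]
tcp_rot: [-0.001, 0.283, 0.959, -0.0]
force: [-0.4, 0.0, -0.5]
opening: 0.427
grip_force: 0.0
```

```bash
python3 st.py
python3 - <<'E'
from h import *
n="wrist"; im,d=snapshot(n); save("w5",im); P=pts(n,d)
m=(d>0)&(abs(P[...,0]-.482)<.02)&(abs(P[...,1]-.024)<.02)&(P[...,2]>.06)&(P[...,2]<.11)
v,u=np.nonzero(m); q=P[m]; print(m.sum(), u.min(),u.max(),v.min(),v.max())
print(np.histogram(q[:,2],bins=np.arange(.06,.1,.001)))
for a,b in((.06,.07),(.07,.0885),(.0885,.11)):
    k=(q[:,2]>a)&(q[:,2]<=b)
    if k.sum(): print(a,k.sum(),q[k].min(0).round(4),q[k].max(0).round(4),np.median(q[k],0).round(4))
z=np.load("wrist.npz"); 
cv2.imwrite("pics/w5c.png",np.hstack([cv2.resize(x[j-30:j+30,i-30:i+30],(400,400),interpolation=cv2.INTER_CUBIC) for x,i,j in((z["im"],197,190),(im,int(u.mean()),int(v.mean())))])[...,::-1])
E
```

```text
9.6 q6 -1.128 [0.4799 0.0242 0.1977] F [-0.4   0.02 -0.53] T [-0.023 -0.02  -0.009] 40.10794347450567 0.0
x [-0.84  0.54  0.  ] y [ 0.54  0.84 -0.  ]
340 312 331 219 241
(array([ 0,  0,  0,  1,  5,  2,  5,  2,  2,  0,  1,  0,  0,  0,  0,  1,  9,
        5, 10,  5,  8,  8, 10, 38, 78, 60, 10,  0,  2,  2,  2, 13, 35, 23,
        3,  0,  0,  0,  0,  0]), array([0.06 , 0.061, 0.062, 0.063, 0.064, 0.065, 0.066, 0.067, 0.068,
       0.069, 0.07 , 0.071, 0.072, 0.073, 0.074, 0.075, 0.076, 0.077,
       0.078, 0.079, 0.08 , 0.081, 0.082, 0.083, 0.084, 0.085, 0.086,
       0.087, 0.088, 0.089, 0.09 , 0.091, 0.092, 0.093, 0.094, 0.095,
       0.096, 0.097, 0.098, 0.099, 0.1  ]))
0.06 17 [0.4761 0.0214 0.0637] [0.4827 0.0294 0.069 ] [0.4769 0.0268 0.0663]
0.07 244 [0.4742 0.0168 0.0705] [0.4883 0.031  0.0884] [0.4791 0.0258 0.0844]
0.0885 79 [0.478  0.0208 0.0889] [0.4846 0.0275 0.0944] [0.4811 0.0243 0.0927]
```

View pics/w5c.png

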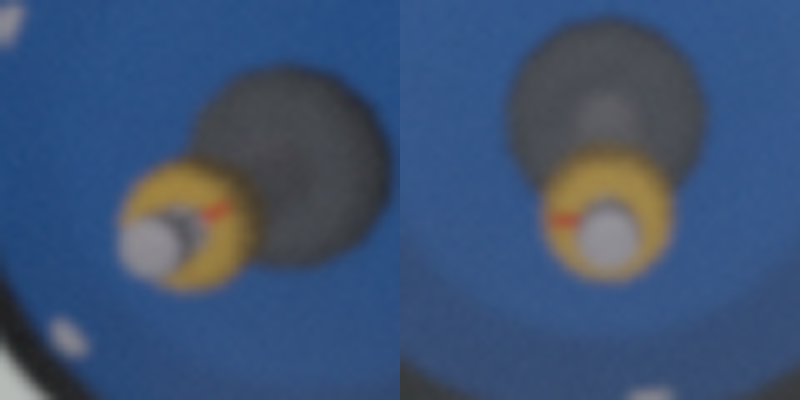

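The second view shows the nut risen about 3.6 mm, with roughly 8 mm of pin above it. The red mark has moved from about 30° up-right to pointing left. I'll measure the mark's angle in both views.

```bash
cat > mark.py <<'E'
from h import *
def mark(im,d,P,n,zt,camf):
    m=(d>0)&(abs(P[...,0]-.482)<.012)&(abs(P[...,1]-.0245)<.012)&(P[...,2]>zt-.0015)&(P[...,2]<zt+.0015)
    h=cv2.cvtColor(im,cv2.COLOR_RGB2HSV).astype(int)
    near=cv2.dilate(m.astype(np.uint8),np.ones((3,3)))>0
    red=near&((h[...,0]<9)|(h[...,0]>170))&(h[...,1]>120)&(h[...,2]>90)
    v,u=np.nonzero(red); p=camf(u.mean(),v.mean(),zt); return red.sum(),p
E
python3 - <<'E'
from mark import *
im=cv2.imread("pics/w5.png")[...,::-1].copy(); 
im2,d2=snapshot("wrist"); n="wrist"; P=pts(n,d2); k,p=mark(im2,d2,P,n,.0847,lambda u,v,z:ray("wrist",u,v,z))
a=np.array([.48125,.0240]); print(k,p,np.arctan2(*(p[:2]-a)[::-1])%6.283, np.hypot(*(p[:2]-a)))
# initial: camera pose from known shift: tool rotation differs -> use initial picture with P per-pixel
z=np.load("wrist.npz")
import scipy.spatial.transform as st
s=robot.observe(); 
def M(pos,w): T=np.eye(4); T[:3,:3]=st.Rotation.from_quat([*w[1:],w[0]]).as_matrix(); T[:3,3]=pos; return T
c,R,t=cam("wrist"); C=np.eye(4); C[:3,:3]=R; C[:3,3]=t   # world->cam now
T0=M([.5742173,.00009535,.2043069],[-8.8625e-4,.707116,.707096,-6.52e-4]); T1=M(s["eef_pos"],s["tcp_rot"])
C0=C@T1@np.linalg.inv(T0); R0,t0=C0[:3,:3],C0[:3,3]
im,d=z["im"],z["d"]; v,u=np.mgrid[0:480,0:640]
P=(np.stack([(u-c["cx"])/c["fx"]*d,(v-c["cy"])/c["fy"]*d,d],-1)-t0)@R0
def r0(u,v,zz):
    o=-R0.T@t0; r=R0.T@np.array([(u-c["cx"])/c["fx"],(v-c["cy"])/c["fy"],1]); return o+r*(zz-o[2])/r[2]
k,p=mark(im,d,P,n,.081,r0); a=np.array([.4821,.0242]); print(k,p,np.arctan2(*(p[:2]-a)[::-1])%6.283, np.hypot(*(p[:2]-a)))
# sign-face yaw
hsv=cv2.cvtColor(im,cv2.COLOR_RGB2HSV); w=((hsv[...,2]>195)&(hsv[...,1]<25)).astype(np.uint8)
w=cv2.morphologyEx(w,3,np.ones((60,60))); cc=max(cv2.findContours(w,0,2)[0],key=cv2.contourArea)
wp=np.array([r0(*x[0],.004)[:2] for x in cc],np.float32); print(cv2.minAreaRect(wp))
E
```

```text
0 [nan nan nan] nan nan
1 [0.48423211 0.02640112 0.081     ] 0.8013220614919039 0.003064440111681181mark.py:7: RuntimeWarning: Mean of empty slice.
  v,u=np.nonzero(red); p=camf(u.mean(),v.mean(),zt); return red.sum(),p
  ret = ret.dtype.type(ret / rcount)
Traceback (most recent call last):
ValueError: max() iterable argument is empty
```

The mark is too small to measure reliably, so I'll check by touch. I'll regrip the nut and turn on toward the stop.

apply_moves(steps="-0.0065 0.009 0.15 0; -0.0065 0.009 0.3 0; -0.0065 0.009 0.45 0; -0.0065 0.009 0.6 0; -0.0065 0.009 0.69 0", gripper=26)

```text
time_s: 10.2
eef_pos: [0.4804, 0.0253, 0.0581]
tcp_rot: [-0.002, 0.278, 0.961, -0.0]
force: [-0.7, 0.4, 0.3]
opening: 0.277
grip_force: 0.0
```

apply_moves(steps="0 0 0 0; 0 0 0 0; 0 0 0 0; 0 0 0 0; 0 0 0 0")

```text
time_s: 10.7
eef_pos: [0.484, 0.025, 0.0625]
tcp_rot: [0.001, 0.279, 0.96, 0.0]
force: [-0.1, -0.3, 0.1]
opening: 0.274
grip_force: 0.0
```

apply_moves(steps="0 0 0 0; 0 0 0 0; 0 0 0 0; 0 0 0 0", gripper=6, squeeze=13)

```text
time_s: 11.1
eef_pos: [0.483, 0.0247, 0.0615]
tcp_rot: [0.0, 0.279, 0.96, -0.0]
force: [-1.0, -1.8, 1.7]
opening: 0.129
grip_force: 13.0
```

apply_moves(steps="0 0 0 -0.05; 0 0 0 -0.1; 0 0 0 -0.15; 0 0 0 -0.2; 0 0 0 -0.25")

```text
time_s: 11.6
eef_pos: [0.4825, 0.0251, 0.0613]
tcp_rot: [-0.0, 0.085, 0.996, 0.0]
force: [-0.8, -0.2, 1.2]
opening: 0.13
grip_force: 13.0
```

```bash
python3 st.py
```

```text
11.6 q6 -1.528 [0.4825 0.0251 0.0613] F [-0.82 -0.17  1.2 ] T [-0.064  0.064 -0.051] 12.185895729244601 12.99967959523201
x [-0.99  0.17  0.  ] y [ 0.17  0.99 -0.  ]
```

apply_moves(steps="0 0 0 -0.08; 0 0 0 -0.16; 0 0 0 -0.24; 0 0 0 -0.32; 0 0 0 -0.32")

```text
time_s: 12.1
eef_pos: [0.4836, 0.0256, 0.0616]
tcp_rot: [0.001, -0.164, 0.986, 0.0]
force: [1.2, 0.9, 1.0]
opening: 0.131
grip_force: 13.0
```

```bash
python3 st.py
```

```text
12.1 q6 -2.028 [0.4836 0.0256 0.0616] F [1.18 0.87 1.  ] T [ 0.304 -0.317 -0.025] 12.273041357193524 12.998996078968048
x [-0.95 -0.32 -0.  ] y [-0.32  0.95  0.  ]
```

apply_moves(steps="0 0 0 0; 0 0 0 0; 0 0 0 0", gripper=40)

```text
time_s: 12.4
eef_pos: [0.4826, 0.0251, 0.0612]
tcp_rot: [-0.0, -0.164, 0.987, 0.0]
force: [0.2, 0.9, 0.5]
opening: 0.35
grip_force: 0.0
```

apply_moves(steps="0 0 -0.15 0; 0 0 -0.35 0; 0 0 -0.55 0; 0 0 -0.68 0.09; 0 0 -0.68 0.18")

```text
time_s: 12.9
eef_pos: [0.4862, 0.0247, 0.2025]
tcp_rot: [0.005, -0.02, 1.0, -0.001]
force: [-0.9, 0.4, -0.5]
opening: 0.425
grip_force: 0.0
```

apply_moves(steps="0 0 0 0.09; 0 0 0 0.18; 0 0 0 0.27; 0 0 0 0.36; 0 0 0 0.38")

```text
time_s: 13.4
eef_pos: [0.4827, 0.025, 0.1972]
tcp_rot: [-0.0, 0.273, 0.962, -0.0]
force: [0.1, 0.6, -1.1]
opening: 0.424
grip_force: 0.0
```

```bash
python3 st.py
python3 - <<'E'
from h import *
n="wrist"; im,d=snapshot(n); save("w6",im); P=pts(n,d)
m=(d>0)&(abs(P[...,0]-.482)<.02)&(abs(P[...,1]-.024)<.02)&(P[...,2]>.06)&(P[...,2]<.11)
v,u=np.nonzero(m); q=P[m]; print(m.sum(), u.min(),u.max(),v.min(),v.max())
for a,b in((.07,.0885),(.0885,.11)):
    k=(q[:,2]>a)&(q[:,2]<=b)
    if k.sum(): print(a,k.sum(),q[k].min(0).round(4),q[k].max(0).round(4),np.median(q[k],0).round(4))
o=cv2.imread("pics/w5.png")[...,::-1]
cv2.imwrite("pics/w6c.png",np.hstack([cv2.resize(x[j-20:j+20,i-20:i+20],(400,400),interpolation=cv2.INTER_CUBIC) for x,i,j in((o,321,232),(im,int(u.mean()),int(v.mean())))])[...,::-1])
E
```

```text
13.4 q6 -1.144 [0.4827 0.025  0.1972] F [ 0.09  0.62 -1.09] T [ 0.105 -0.089  0.042] 39.81439834849094 0.0
x [-0.85  0.53  0.  ] y [ 0.53  0.85 -0.  ]
337 309 328 217 238
0.07 242 [0.4742 0.017  0.0756] [0.4882 0.031  0.0885] [0.4789 0.0255 0.0844]
0.0885 80 [0.478  0.0206 0.089 ] [0.4846 0.0275 0.0943] [0.4811 0.0243 0.0928]
```

View pics/w6c.png

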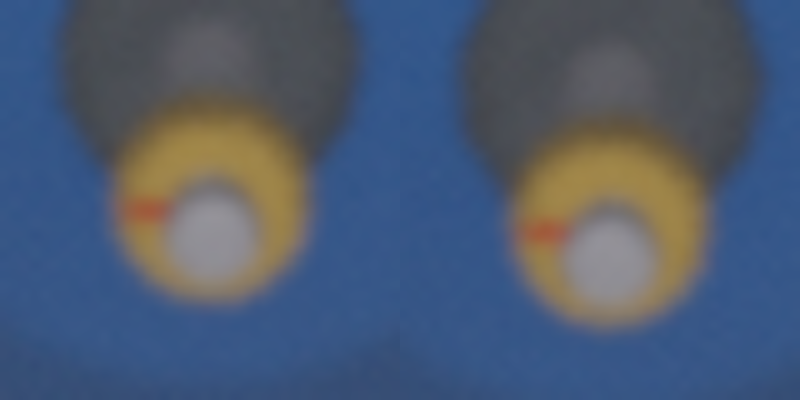

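The red mark stayed at the same angle (left, near (148,210) and (548,232)) through another 0.9 rad of turning, and 8 mm of pin is exposed. So the nut is at its stop. Next I'll shut the fingers and feel for the pin.

apply_moves(steps="0 0 0.1 0; 0 0 0.2 0; 0 0 0.3 0; 0 0 0.4 0; 0 0 0.45 0", gripper=0, squeeze=10)

```text
time_s: 13.95
eef_pos: [0.4814, 0.0252, 0.1055]
tcp_rot: [-0.002, 0.271, 0.962, -0.0]
force: [-0.5, -0.3, -0.4]
opening: 0.039
grip_force: 0.0
```

apply_moves(steps="0 0 0 0; 0 0 0 0; 0 0 0 0; 0 0 0 0; 0 0 0 0")

```text
time_s: 14.45
eef_pos: [0.4836, 0.025, 0.1082]
tcp_rot: [0.001, 0.271, 0.962, 0.0]
force: [0.5, 0.2, -0.2]
opening: 0.004
grip_force: 0.0
```

apply_moves(steps="0 0 0.005 0; 0 0 0.01 0; 0 0 0.015 0; 0 0 0.02 0; 0 0 0.02 0")

```text
time_s: 14.95
eef_pos: [0.4827, 0.0251, 0.1031]
tcp_rot: [-0.0, 0.271, 0.962, -0.0]
force: [0.1, -0.3, 0.8]
opening: 0.003
grip_force: 0.0
```

```bash
python3 st.py
```

```text
14.95 q6 -1.148 [0.4827 0.0251 0.1031] F [ 0.06 -0.34  0.8 ] T [ 0.108 -0.045  0.02 ] 0.2674659020173254 0.0
x [-0.85  0.52  0.  ] y [ 0.52  0.85 -0.  ]
```

apply_moves(steps="0 0 0.005 0; 0 0 0.01 0; 0 0 0.015 0; 0 0 0.02 0; 0 0 0.025 0")

```text
time_s: 15.45
eef_pos: [0.483, 0.0251, 0.0983]
tcp_rot: [-0.0, 0.271, 0.962, 0.0]
force: [0.1, 0.1, -0.3]
opening: 0.005
grip_force: 0.0
```

apply_moves(steps="0 0 0.002 0; 0 0 0.004 0; 0 0 0.006 0; 0 0 0.008 0; 0 0 0.01 0")

```text
time_s: 15.95
eef_pos: [0.483, 0.0251, 0.0964]
tcp_rot: [0.0, 0.271, 0.962, 0.0]
force: [-0.2, 0.1, -0.4]
opening: 0.008
grip_force: 0.0
```

apply_moves(steps="0 0 0.002 0; 0 0 0.004 0; 0 0 0.006 0; 0 0 0.008 0; 0 0 0.01 0")

```text
time_s: 16.45
eef_pos: [0.483, 0.0251, 0.0943]
tcp_rot: [-0.0, 0.271, 0.962, -0.0]
force: [-0.0, -0.2, -0.2]
opening: 0.001
grip_force: 0.0
```

apply_moves(steps="0 0 0.002 0; 0 0 0.004 0; 0 0 0.006 0; 0 0 0.006 0")

```text
time_s: 16.85
eef_pos: [0.483, 0.0251, 0.0933]
tcp_rot: [0.0, 0.271, 0.962, -0.0]
force: [-1.3, -0.5, 1.0]
opening: 0.005
grip_force: 0.8
```

apply_moves(steps="0 0 0.002 0; 0 0 0.004 0; 0 0 0.005 0; 0 0 0.005 0")

```text
time_s: 17.25
eef_pos: [0.483, 0.0251, 0.0923]
tcp_rot: [0.0, 0.271, 0.962, -0.0]
force: [-0.9, 0.7, 3.1]
opening: 0.004
grip_force: 1.3
```

Contact came at z of about 0.093, where the camera depth put it. I'll press on gently.

apply_moves(steps="0 0 0.002 0; 0 0 0.004 0; 0 0 0.006 0; 0 0 0.007 0; 0 0 0.007 0")

```text
time_s: 17.75
eef_pos: [0.483, 0.0251, 0.0909]
tcp_rot: [0.0, 0.271, 0.962, -0.0]
force: [-1.8, 1.2, 3.4]
opening: 0.003
grip_force: 1.9
```

apply_moves(steps="0 0 0.001 0; 0 0 0.002 0; 0 0 0.003 0; 0 0 0.003 0")

```text
time_s: 18.15
eef_pos: [0.483, 0.0251, 0.0904]
tcp_rot: [0.0, 0.271, 0.962, 0.0]
force: [-1.7, -0.1, 4.8]
opening: 0.006
grip_force: 2.7
```

apply_moves(steps="0 0 0.001 0; 0 0 0.002 0; 0 0 0.003 0; 0 0 0.003 0")

```text
time_s: 18.55
eef_pos: [0.4831, 0.0251, 0.0903]
tcp_rot: [0.0, 0.271, 0.962, -0.0]
force: [-2.8, 0.3, 7.9]
opening: 0.004
grip_force: 4.0
```

apply_moves(steps="0 0 0.001 0; 0 0 0.002 0; 0 0 0.002 0")

```text
time_s: 18.85
eef_pos: [0.4831, 0.0251, 0.0902]
tcp_rot: [0.0, 0.271, 0.962, -0.0]
force: [-2.5, -0.0, 9.1]
opening: 0.006
grip_force: 5.0
```

The pin is on its bottom stop: z stays at 0.0902 while the force has risen to 9 N. I'll hold here for 2 s.

apply_moves(steps="0 0 0 0; 0 0 0 0; 0 0 0 0; 0 0 0 0; 0 0 0 0")

```text
time_s: 19.35
eef_pos: [0.4832, 0.0251, 0.0902]
tcp_rot: [0.0, 0.271, 0.962, -0.0]
force: [-3.4, 1.0, 9.9]
opening: 0.004
grip_force: 4.9
```

apply_moves(steps="0 0 0 0; 0 0 0 0; 0 0 0 0; 0 0 0 0; 0 0 0 0")

```text
time_s: 19.85
eef_pos: [0.4831, 0.0251, 0.0902]
tcp_rot: [0.0, 0.271, 0.962, -0.0]
force: [-3.3, 0.9, 9.7]
opening: 0.006
grip_force: 4.9
```

apply_moves(steps="0 0 0 0; 0 0 0 0; 0 0 0 0; 0 0 0 0; 0 0 0 0")

```text
time_s: 20.35
eef_pos: [0.4832, 0.0251, 0.0902]
tcp_rot: [0.0, 0.271, 0.962, -0.0]
force: [-3.3, -0.3, 9.8]
opening: 0.007
grip_force: 5.0
```

apply_moves(steps="0 0 0 0; 0 0 0 0; 0 0 0 0; 0 0 0 0; 0 0 0 0")

```text
time_s: 20.85
eef_pos: [0.4832, 0.0251, 0.0902]
tcp_rot: [0.0, 0.271, 0.962, -0.0]
force: [-3.2, 0.9, 9.5]
opening: 0.004
grip_force: 5.0
```

apply_moves(steps="0 0 -0.01 0; 0 0 -0.02 0; 0 0 -0.04 0; 0 0 -0.07 0; 0 0 -0.1 0")

```text
time_s: 21.35
eef_pos: [0.4828, 0.0251, 0.1093]
tcp_rot: [-0.0, 0.271, 0.962, -0.0]
force: [-0.5, 0.2, 0.7]
opening: 0.005
grip_force: 0.0
```

apply_moves(steps="0 0 -0.1 0; 0 0 -0.2 0; 0 0 -0.3 0; 0 0 -0.4 0; 0 0 -0.4 0")

```text
time_s: 21.85
eef_pos: [0.4855, 0.0248, 0.1926]
tcp_rot: [0.004, 0.271, 0.962, 0.001]
force: [0.3, 0.4, 0.7]
opening: 0.007
grip_force: 0.0
```

```bash
python3 st.py
python3 - <<'E'
from h import *
n="wrist"; im,d=snapshot(n); P=pts(n,d)
m=(d>0)&(abs(P[...,0]-.482)<.02)&(abs(P[...,1]-.024)<.02)&(P[...,2]>.07)&(P[...,2]<.11)
v,u=np.nonzero(m); q=P[m]
for a,b in((.07,.0885),(.0885,.11)):
    k=(q[:,2]>a)&(q[:,2]<=b); print(a,k.sum(),np.median(q[k],0).round(4))
i,j=int(u.mean()),int(v.mean()); print(i,j); save("w7c",cv2.resize(im[max(j-20,0):j+20,i-20:i+20],(400,400)))
E
```

```text
21.85 q6 -1.148 [0.4855 0.0248 0.1926] F [0.31 0.44 0.69] T [ 0.077 -0.057  0.049] 0.640671016580003 0.0
x [-0.85  0.52 -0.01] y [0.52 0.85 0.  ]
0.07 259 [0.4774 0.0258 0.0825]
0.0885 76 [0.4798 0.0244 0.0906]
315 225
```

View pics/w7c.png

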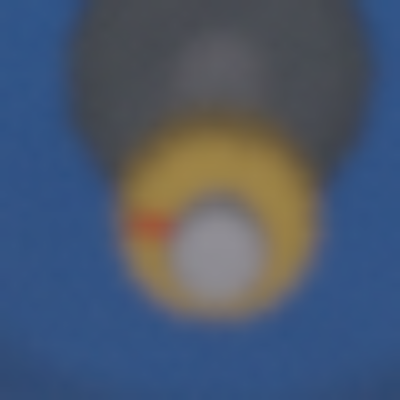

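The mark is where it was. The heights read 2 mm low, but the arm was still swinging, so I'll settle and measure again.

apply_moves(steps="0 0 0 0; 0 0 0 0; 0 0 0 0; 0 0 0 0; 0 0 0 0")

```text
time_s: 22.4
eef_pos: [0.4827, 0.0251, 0.1887]
tcp_rot: [-0.0, 0.271, 0.962, -0.0]
force: [-0.5, -0.2, 0.8]
opening: 0.003
grip_force: 0.0
```

apply_moves(steps="0 0 0 0; 0 0 0 0; 0 0 0 0; 0 0 0 0; 0 0 0 0")

```text
time_s: 22.9
eef_pos: [0.483, 0.0251, 0.1892]
tcp_rot: [0.0, 0.271, 0.962, 0.0]
force: [-0.1, -0.6, 0.1]
opening: 0.007
grip_force: 0.0
```

```bash
python3 st.py
python3 - <<'E'
from h import *
n="wrist"; im,d=snapshot(n); P=pts(n,d)
m=(d>0)&(abs(P[...,0]-.482)<.02)&(abs(P[...,1]-.024)<.02)&(P[...,2]>.07)&(P[...,2]<.11)
q=P[m]
for a,b in((.07,.0885),(.0885,.11)):
    k=(q[:,2]>a)&(q[:,2]<=b); print(a,k.sum(),np.median(q[k],0).round(4))
E
```

```text
22.9 q6 -1.148 [0.483  0.0251 0.1892] F [-0.09 -0.62  0.12] T [ 0.093 -0.051  0.024] 0.6367724891820129 0.0
x [-0.85  0.52 -0.  ] y [0.52 0.85 0.  ]
0.07 259 [0.4789 0.0259 0.0844]
0.0885 82 [0.4811 0.0242 0.0925]
```

The pin is back up at 0.0925 and the nut is still at its stop at 0.0844.

```bash
python3 -c "
from bench import robot; print(robot.job_done())"
```

```text
the job is handed in; nothing more can be done
None
```

The job is done and handed in at about 23 s: I unscrewed the nut to its top stop, pressed the pin to the bottom for just over two seconds at no more than about 10 N, and it sprang back up; the arm touched nothing else on the table.

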